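# Load a filled cheese mould into the lever press and bring the lever down on it

### The arm

A 6-joint arm with a two-finger parallel gripper is mounted at the origin on the work surface. World frame = base frame: x ahead of the robot, y to its left, z up, the work surface at z = 0. Lengths are in mm, angles in rad, forces in N, time in s.
With the tool pointing down it reaches from about 275 to 1000 mm from the base axis. Payload 8.4 kg.
Tool frame: the origin (TCP) lies on the centre line of the jaws, within the pads' length; the fingertips stand r.tip_reach ahead of it and the grasp point (between the pads) lies 11 mm behind it (r.tip_reach is the distance from the TCP to the fingertips, in mm); z points along the fingers, y is the line along which they close (so a half turn about z gives the same grasp; the last joint's range is limited). The gripper opens to 85 mm and grips with 20 to 120 N. Pads are 22 mm wide; open, the fingers measure 114 mm over their backs; the gripper's body (76 mm by 85 mm) begins 54 mm behind the grasp point. The pads swing forward as they close: fully open they stand 13 mm farther back than shut.
Start: joints at [1.189, 0.353, 1.633, -0, 1.155, -0.002], TCP at [231.708, 580.465, 239.281] pointing down, gripper open.
Joint ranges: [-2.63, 2.63], [-0.92, 2.1], [0.06, 2.66], [-1.3, 4.44], [0, 2.69], [-3.02, 3.02]. Speed limits (rad/s): [2.22, 2.22, 2.79, 3.14, 3.14, 3.14].

### API

Orientations are given as [roll, pitch, yaw] about the fixed x, y, z axes, in that order (R = Rz(yaw) Ry(pitch) Rx(roll)).
In Python, from rig import r gives the robot as it stands.
- The arm moves only by the tool carry_out, never from a script. Its argument "targets" is a list of rows, each an object with "dp": the shift along the tool's x, y, z in mm, a list of three; "yaw": the turn about the tool's z in degrees. A call has 1 to 12 rows; each row is the pose to reach, as a shift and turn from the pose commanded when the call began, along the tool's axes at that moment; what a row does not reach only later rows make up. A row lasts 1/8 s, in which the tool goes at most 62.5 mm and 10.7 degrees, less where a joint would pass 70% of its speed; a pose out of reach is approached as far as the arm can. A call with a gripper value outside its range is refused whole. "fingers" is the opening, from -1 (shut) to 1 (fully open), so that 0 is half open, set as the call begins (left out, the last holds). The fingers move at their own pace and stop on an object; "grip_force" is the grip in N (left out, the last holds). Time passes only in rows, so rows that repeat a pose let the fingers close. It gives the time, the measured TCP pose, the force, the opening and the grip force at its end, in the units of the state.
- r.sense(): the state, without advancing time (a new reading comes with each control period).
- r.grab_frame(name): name is "side" or "top"; returns the picture (420x560x3 uint8, red, green, blue); there is no depth.
- r.get_calibration(name): a dict with "fx", "fy", "cx", "cy" (pixels), "rvec" (rotation vector, rad) and "tvec" (3), from world to camera coordinates, as OpenCV has them. Camera axes: x right, y down, z forward; pixel columns grow to the right and rows downward; lengths in mm; the calibration is good to about 2 mm. A picture is of the moment at which its call begins. get_calibration takes no time and is no camera call.
- r.sign_off(): hands the job in; it is judged then, once.
The state is a dict: "clock": time; "qpos": joint angles; "qvel": joint speeds; "joint_efforts": joint torques, N m; "eef_pos": TCP position; "tcp_rot": TCP orientation; "contact_force": force on the tool from outside, world axes, zero at the start; "wrist_torque": the same for the moment, N m; "opening": opening from 0.0 (shut) to 1.0 (fully open); "grasp_force": force on a finger pad.
Only numpy, scipy, OpenCV 4.12 (cv2) and the standard library are available. Lean on these libraries where they do the work, as an engineer would, in place of code of your own. Each camera call takes 0.05 s, during which the arm holds its last target. There are 200 camera calls.

### The job

Slide the filled cheese mould (the white perforated one with the follower in its top) up the sloped front edge of the lever press and over its lip, without lifting it, until it sits flat in the tray, firmly up against the two locating posts. Then take the lever by its cross handle, lower it slowly and gently until the presser foot rests on the follower, and let go so that the lever's own weight does the pressing. The curd is fresh and soft: push with no more than about two kilograms of force, never let the lever drop or bear down on it, keep the mould upright, and leave everything else on the bench where it is.

Things in the scene. Friction and masses are not known exactly. Their poses are not given: they have to be found in the camera images.
- press: Stainless lever press, fixed to the bench. Origin on the bench top (z = 0) below the axis where the seated mould stands. Its x axis points from the entry to the hinge, i.e. the way the mould is pushed in; z up. Tray width y = -95 to 95 mm; side and back rims 20 mm high outside that, from x = -74 mm. Hinge uprights at x = 115, y = -51 and 51 mm, 139 mm high.
- lip (a point): Middle of the crest of the entry lip, 10 mm above the bench, at press x = -70 mm; axes as the press. Crest 8 mm wide (x = -74 to -66). In front of it the ramp rises evenly (10 degrees) over the tray's full width, from 0 at x = -128 mm to 10 mm at -73 mm. Behind it the flat tray floor is 3 mm lower, 7 mm above the bench. The mould rides up nose high and tips down as its middle crosses the crest.
- seat (a point): Point on the tray floor, on the axis on which the seated mould stands (press frame 0, 0, 7 mm); axes as the press.
- stops: The two fixed steel locating posts on the tray, 12 mm thick, tops 50 mm above the bench, at press frame x = 46, y = -46 and 46 mm. A mould that is at the seat touches both; they do not give. Origin and axes as the press.
- lever (a joint): Hinge of the press lever, rad: 0 = arms level over the tray, growing as it is raised. It starts raised at 1.25 to 1.45 (upper stop 1.5). Stiff hinge (0.4 N m friction): it stays where it is left above about 1.2 rad, lower down it falls by its own weight (0.8 kg, centre about 120 mm from the hinge). It comes to rest on the follower between -0.11 and 0.11.
- lever_hinge (a point): Mid-point of the hinge axis, press frame 115, 0, 110 mm; the axis runs along the press's y.
- lever_grip (a point): Middle of the lever's cross handle: a round steel bar 18 mm thick along the press's y, 76 mm free between the two arms that carry it. At lever angle q it lies at press frame x = 115 - 220 cos q + 20 sin q, z = 110 + 220 sin q + 20 cos q (mm). Pinched between fingers the bar can turn.
- presser: Presser foot: flat steel disc 36 mm wide on a short stem that swivels a little (0.25 rad either way) on a shaft between the lever's arms, 115 mm from the hinge. Origin on that shaft; the foot's face lies 26 mm below it, so 84 mm above the bench when the lever is level.
- mould: The filled mould: white plastic cylinder with rows of drain holes, 118 mm across, 66 mm high, straight plain wall; whey-wet and slippery (friction about 0.3), 0.6 to 0.9 kg, too wide to grasp across. Origin at the centre of its underside, z up.
- mould_mid (a point): Centre of the filled mould, half-way up (33 mm above its underside). In its top sits the follower, a white ribbed disc with a round knob 44 mm across; the knob's flat top stands 66 to 88 mm above the mould's underside depending on how full the mould is: this height is not measured, it must be felt. Pressed, the follower gives about 1 mm per 5 N.
- cheese_stack: Bystander: three fresh cheese rounds in a tiered stack, 144 mm wide, 103 high; origin under its centre.
- small_cheese: Bystander: single fresh round 84 mm wide, 28 high, beside the press; origin under its centre.
- empty_mould: Bystander: empty open mould without holes, 98 mm wide, 72 high; origin under its centre.
- spare_follower: Bystander: follower disc 90 mm wide, 24 high with its knob, lying on the bench beside the ramp; origin under its centre.
- trier: Bystander: cheese trier lying flat, 145 mm long, 18 high, wooden cross grip; origin on the bench near its middle.
- bowl: Bystander: steel bowl 136 mm wide, 55 high; origin under its centre.
There are look-alikes about, which are no part of the job. What is shaped like the mould but red is not meant.

How it is judged (in metres and radians):
On the way, in this order (a step that is already met when the one before it is completed fails the run):
1. the mould has been pushed home: over the lip, flat on the tray floor within 5 mm of the seat, and bearing on the locating posts with at least 3 N (contact force between mould and stops above 3 N and horizontal distance between mould and seat below 0.005 m and angle between mould's own z axis and vertical below 0.03 rad), for 0.2 s.
2. the presser foot bears on the follower (contact force between presser and mould above 2 N), for 0.3 s.
At the end, for the whole second after the job is handed in: The mould stands flat (within 0.03 rad) on the press's tray floor, its axis within 5 mm of the seat, and the lever rests by its own weight on the follower through the presser foot (more than 2 N), everything at rest (horizontal distance between mould and seat below 0.005 m and angle between mould's own z axis and vertical below 0.03 rad and z of mould in the frame of seat below 0.003 m and contact force between presser and mould above 2 N and value of joint lever below 0.15 rad and linear speed of mould below 0.01 m/s); the robot touches nothing.
It fails at once if the robot pushes on the mould with more than 22 N (contact force between any of the fingers, the arm and mould above 22 N).
It fails at once if the presser foot is forced or dropped on to the follower with more than 22 N (contact force between presser and mould above 22 N).
It fails at once if the lever is let fall on to the mould (turns down faster than 1.4 rad/s, about 0.3 m/s at the handle, below 0.25 rad) (velocity of joint lever below -1.4 rad/s and value of joint lever below 0.25 rad).
It fails at once if the mould is tipped by more than 0.35 rad, or lifted instead of slid (the centre of its underside more than 30 mm above the bench) (angle between mould's own z axis and vertical above 0.35 rad or height (world z) of mould above 0.03 m).
It fails at once if a bystander is moved by more than 20 mm (distance of any of cheese_stack, small_cheese, empty_mould, spare_follower, trier, bowl from where it was at the start of the episode above 0.02 m).
It also fails if it takes over 72 s, if anything falls off the work surface, if the arm or the gripper's body presses on something with over 40 N, if the wrist force passes 120 N, or if a joint passes its speed limit or range.

## Working session

There is one attempt and no reset: what is moved stays moved. The work goes in short steps, Python scripts to look and compute and a tool call to move; the robot and the scene stay as the last step left them, time stands still between calls to the robot, and variables do not carry over. Pictures are saved under pics/ and viewed, at most 10 in all, crops included, and the job is handed in when it is done.

Besides the shell and the picture viewer there is one more tool, called after "Call:" by a JSON object that holds its "method" and its "body", one argument or row to a line. carry_out: Moves the arm, as the interface text tells. Its arguments: {"type":"object","properties":{"targets":{"type":"array","items":{"type":"object","properties":{"dp":{"type":"array","items":{"type":"number"}},"yaw":{"type":"number"}}}},"fingers":{"type":"number"},"grip_force":{"type":"number"}},"required":["targets"]}

```bash
ls; mkdir -p pics
python3 - <<'E'
from rig import r
import cv2,numpy as np
s=r.sense();print(s);print(r.tip_reach)
for n in("side","top"):
    im=r.grab_frame(n);cv2.imwrite(f"pics/{n}0.png",im[:,:,::-1]);np.save(f"pics/{n}0.npy",im)
    c=r.get_calibration(n);print(n,c)
    R,_=cv2.Rodrigues(np.array(c["rvec"],float));print((-R.T@np.array(c["tvec"]).ravel()).round())
E
```

```text
pics
{'clock': 0.0, 'qpos': array([ 1.18860187e+00,  3.53665289e-01,  1.63414059e+00,  8.27095225e-06,
        1.15521152e+00, -2.38358180e-03]), 'qvel': array([ 0.00038707,  0.0023718 ,  0.00025254, -0.00087032, -0.0005175 ,
        0.00133288]), 'joint_efforts': array([-1.50910819e-03, -6.05270934e+01, -3.42054105e+01, -4.23088807e-05,
        9.66740423e-03, -3.23640575e-05]), 'eef_pos': array([231.52697483, 580.02448236, 238.54821506]), 'tcp_rot': array([-3.14016793e+00, -1.09581276e-05,  2.76177843e+00]), 'contact_force': array([-0.02753817,  0.95413028,  0.1205036 ]), 'wrist_torque': array([-0.01108494, -0.00152341,  0.04318633]), 'grasp_force': 0.0, 'opening': 0.9967263793144338}
8.0
side {'fx': 506.6385078915613, 'fy': 506.6385078915613, 'cx': 280.71591512221505, 'cy': 205.64486503593798, 'rvec': array([ 2.18243639, -0.58459586,  0.30140856]), 'tvec': array([-438.95041085,  247.74037951, 1086.3136734 ])}
[  16. -817.  876.]
top {'fx': 500.2215758988341, 'fy': 500.2215758988341, 'cx': 285.0507515557944, 'cy': 204.6547635129697, 'rvec': array([ 2.09228675, -2.15815464,  0.17508183]), 'tvec': array([   4.83238037,  528.6377814 , 1629.03443658])}
[ 237.  -24. 1696.]
```

View pics/side0.png

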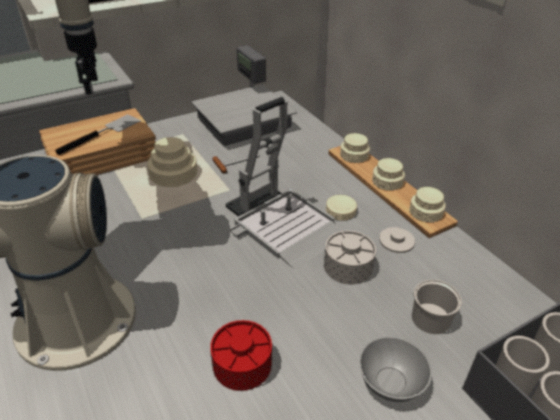

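View pics/top0.png

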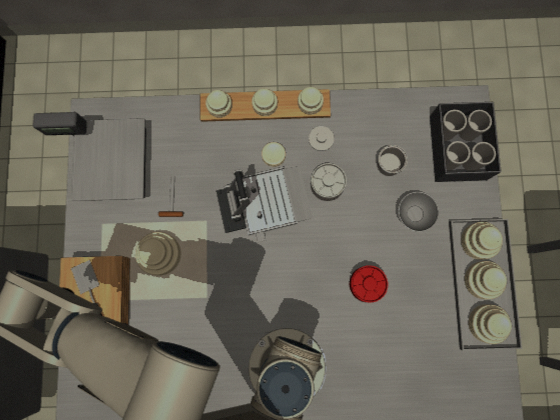

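The side view shows the white mould at about (350,257), the press tray around (283,222), and the raised lever handle at (270,103). The top view shows the mould at (328,181), the tray at (270,200), and the ramp on its right. I'll zoom in on both.

Run:
```python
import cv2,numpy as np
a=np.load("pics/top0.npy")[120:250,200:360,::-1];b=np.load("pics/side0.npy")[85:285,210:390,::-1]
a=cv2.resize(a,None,fx=5,fy=5*.9 if 0 else 4.6,interpolation=cv2.INTER_CUBIC) if 0 else cv2.resize(a,None,fx=4.5,fy=4.5,interpolation=cv2.INTER_CUBIC)
cv2.imwrite("pics/topc.png",a)
cv2.imwrite("pics/sidec.png",cv2.resize(b,None,fx=3,fy=3,interpolation=cv2.INTER_CUBIC))
```

```text
(no output)
```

View pics/topc.png

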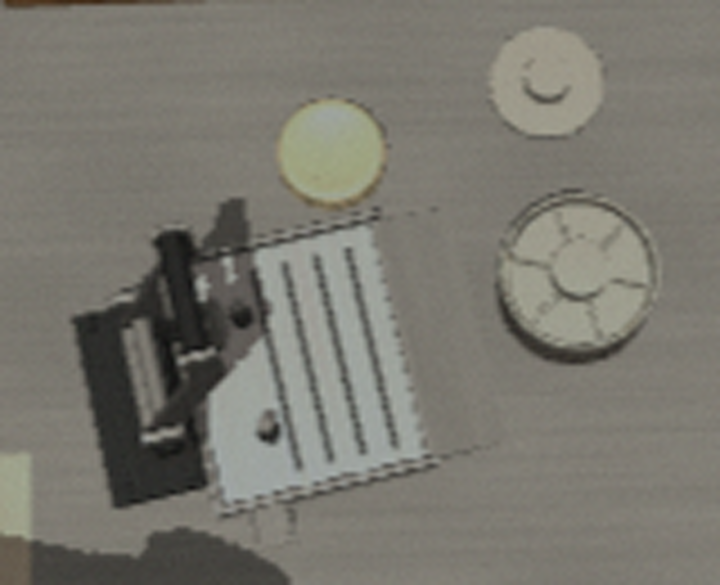

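View pics/sidec.png

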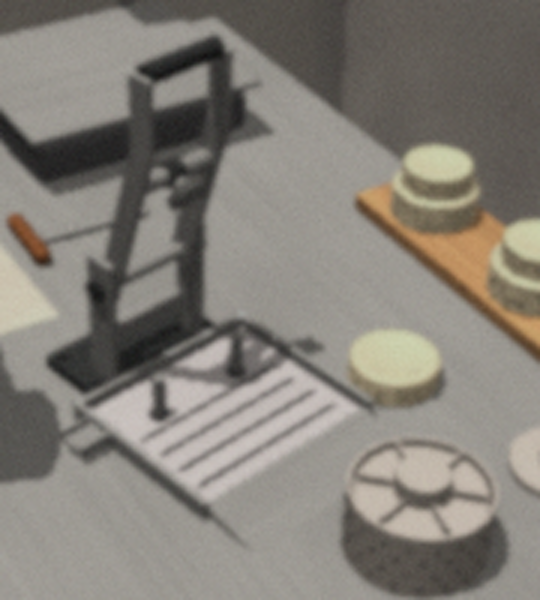

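The crops show the posts (top crop (240,315) and (268,427)), the lip line from (375,222) to (428,455), the mould rim centre near (580,272), and the handle ends. Next I'll turn these into positions.

```bash
cat > h.py <<'E'
from rig import r
import cv2,numpy as np
C={n:r.get_calibration(n) for n in("side","top")}
def ray(n,p):
    c=C[n];R,_=cv2.Rodrigues(np.array(c["rvec"],float));o=-R.T@np.array(c["tvec"],float).ravel()
    d=R.T@np.array([(p[0]-c["cx"])/c["fx"],(p[1]-c["cy"])/c["fy"],1]);return o,d/np.linalg.norm(d)
def plane(n,p,z):
    o,d=ray(n,p);return o+d*(z-o[2])/d[2]
def tri(ps,pt):
    o1,d1=ray("side",ps);o2,d2=ray("top",pt)
    t=np.linalg.lstsq(np.c_[d1,-d2],o2-o1,rcond=None)[0]
    a,b=o1+t[0]*d1,o2+t[1]*d2;return (a+b)/2,np.linalg.norm(a-b)
T=lambda x,y:(200+(x+.5)/4.5-.5,120+(y+.5)/4.5-.5)
S=lambda x,y:(210+(x+.5)/3-.5,85+(y+.5)/3-.5)
def proj(n,P):
    c=C[n];K=np.array([[c["fx"],0,c["cx"]],[0,c["fy"],c["cy"]],[0,0,1.]])
    return cv2.projectPoints(np.array(P,float).reshape(-1,3),np.array(c["rvec"],float),np.array(c["tvec"],float),K,None)[0].reshape(-1,2)
E
python3 - <<'E'
from h import *
f=lambda v:np.round(v,1)
A=plane("top",T(240,315),50);B=plane("top",T(268,427),50)
print("posts top",f(A),f(B),np.linalg.norm(A-B))
A2=plane("side",S(237,340),50);B2=plane("side",S(160,383),50);print("posts side",f(A2),f(B2),np.linalg.norm(A2-B2))
A3=plane("side",S(236,373),7);B3=plane("side",S(160,415),7);print("post bases side",f(A3),f(B3))
L=[plane("top",T(*p),8) for p in((375,222),(428,455),(222,505))];print("lip R,L, backL",*map(f,L),np.linalg.norm(L[0]-L[1]))
Ls=[plane("side",S(*p),8) for p in((370,408),(210,505))];print("lip side",*map(f,Ls),np.linalg.norm(Ls[0]-Ls[1]))
print("mould top",f(plane("top",T(579,272),66)),"edge r",f([plane("top",T(*p),66) for p in((500,272),(660,272),(579,192),(579,352))]))
print("mould side",f(plane("side",S(421,490),66)))
print("handle",tri(S(220,45),T(175,238)),tri(S(140,75),T(203,350)))
E
```

```text
posts top [582.7  94.8  50. ] [497.3  75.6  50. ] 87.45197044512474
posts side [586.8  92.3  50. ] [497.9  72.9  50. ] 91.04199845233113
post bases side [590.3  97.9   7. ] [501.5  80.2   7. ]
lip R,L, backL [661.3  -7.7   8. ] [478.7 -42.5   8. ] [445.5 114.2   8. ] 185.92501726174768
lip side [667.8  -4.    8. ] [481.8 -40.9   8. ] 189.5737479250041
mould top [ 603.7 -158.2   66. ] edge r [[ 605.6  -99.8   66. ]
 [ 601.7 -218.1   66. ]
 [ 664.7 -161.    66. ]
 [ 543.4 -155.5   66. ]]
mould side [ 601.8 -159.1   66. ]
handle (array([575.03620306, 113.65844279, 331.09146609]), np.float64(2.1764133230448865)) (array([499.97220893,  98.64116289, 331.68278154]), np.float64(4.867712958595383))
```

Call:
{"method": "carry_out", "body": {
  "targets": [
    {"dp": [-30.5,-41.7,0],"yaw": 5.6},
    {"dp": [-61,-83.4,0],"yaw": 11.2},
    {"dp": [-91.5,-125,0],"yaw": 16.8},
    {"dp": [-122,-167,0],"yaw": 22.4},
    {"dp": [-152.5,-208,0],"yaw": 28},
    {"dp": [-183,-250,0],"yaw": 33.6},
    {"dp": [-213.5,-292,0],"yaw": 39.2},
    {"dp": [-244,-333,0],"yaw": 44.8},
    {"dp": [-274.5,-375,0],"yaw": 50.4},
    {"dp": [-305,-417,0],"yaw": 56},
    {"dp": [-305,-417,0],"yaw": 56}
  ],
  "fingers": 0.41
}}

```text
clock: 1.48
eef_pos: [360.7, 77.3, 239.2]
tcp_rot: [-3.141, 0.001, 1.778]
contact_force: [-0.6, 0.0, -0.7]
opening: 0.703
grasp_force: 0.0
```

Call:
{"method": "carry_out", "body": {
  "targets": [
    {"dp": [-46,24,0],"yaw": 0},
    {"dp": [-92,48,0],"yaw": 0},
    {"dp": [-138,72,0],"yaw": 0},
    {"dp": [-185,96,0],"yaw": 0},
    {"dp": [-231,120,0],"yaw": 0},
    {"dp": [-277,144,0],"yaw": 0},
    {"dp": [-323,168,0],"yaw": 0},
    {"dp": [-370,192,0],"yaw": 0},
    {"dp": [-370,192,60],"yaw": 0},
    {"dp": [-370,192,120],"yaw": 0},
    {"dp": [-370,192,120],"yaw": 0}
  ]
}}

```text
clock: 2.85
eef_pos: [623.3, -238.1, 114.2]
tcp_rot: [-3.133, -0.006, 1.786]
contact_force: [-0.2, -0.9, 0.8]
opening: 0.703
grasp_force: 0.0
```

Run:
```python
from h import *
a=r.grab_frame("top");b=r.grab_frame("side");print(r.sense()["eef_pos"],r.sense()["contact_force"])
a=cv2.resize(a[100:260,210:430,::-1],None,fx=2.5,fy=2.5);b=cv2.resize(b[150:310,210:430,::-1],None,fx=2.5,fy=2.5)
im=np.vstack([a,b])[:, :];im=cv2.resize(im,None,fx=.75,fy=.75) if im.shape[0]>800 else im
cv2.imwrite("pics/c1.png",np.hstack([cv2.resize(a,(400,291)),cv2.resize(b,(400,291))]))
```

```text
[ 627.29729229 -239.96037579  120.27189563] [0.40112102 0.31372764 0.62028178]
```

View pics/c1.png

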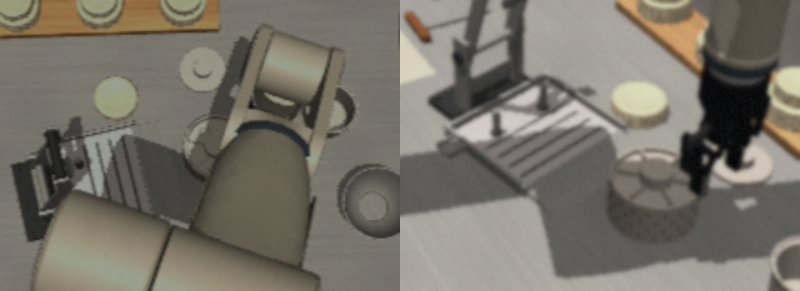

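Call:
{"method": "carry_out", "body": {
  "targets": [
    {"dp": [0,-5,40],"yaw": 0},
    {"dp": [0,-5,83],"yaw": 0},
    {"dp": [0,-5,83],"yaw": 0},
    {"dp": [6,-5,83],"yaw": 0},
    {"dp": [12,-5,83],"yaw": 0},
    {"dp": [18,-5,83],"yaw": 0},
    {"dp": [18,-5,83],"yaw": 0}
  ]
}}

```text
clock: 3.82
eef_pos: [618.0, -223.7, 37.1]
tcp_rot: [3.141, 0.0, 1.785]
contact_force: [-0.2, -0.4, -0.7]
opening: 0.702
grasp_force: 0.0
```

Call:
{"method": "carry_out", "body": {
  "targets": [
    {"dp": [2,0,0],"yaw": 0},
    {"dp": [4,0,0],"yaw": 0},
    {"dp": [6,0,0],"yaw": 0},
    {"dp": [8,0,0],"yaw": 0},
    {"dp": [10,0,0],"yaw": 0},
    {"dp": [13,0,0],"yaw": 0},
    {"dp": [16,0,0],"yaw": 0},
    {"dp": [19,0,0],"yaw": 0},
    {"dp": [22,-1,0],"yaw": 0},
    {"dp": [25,-1,0],"yaw": 0}
  ]
}}

```text
clock: 5.08
eef_pos: [611.3, -199.8, 36.3]
tcp_rot: [-3.142, -0.0, 1.784]
contact_force: [0.4, -2.4, -1.6]
opening: 0.705
grasp_force: 1.3
```

Call:
{"method": "carry_out", "body": {
  "targets": [
    {"dp": [4,0,0],"yaw": 0},
    {"dp": [8,0,0],"yaw": 0},
    {"dp": [12,0,0],"yaw": 0},
    {"dp": [16,0,0],"yaw": 0},
    {"dp": [20,-0.5,0],"yaw": 0},
    {"dp": [24,-0.5,0],"yaw": 0},
    {"dp": [28,-0.5,0],"yaw": 0},
    {"dp": [32,-1,0],"yaw": 0},
    {"dp": [36,-1,0],"yaw": 0},
    {"dp": [40,-1,0],"yaw": 0},
    {"dp": [44,-1,0],"yaw": 0},
    {"dp": [48,-1,0],"yaw": 0}
  ]
}}

```text
clock: 6.58
eef_pos: [600.4, -153.2, 36.4]
tcp_rot: [3.141, 0.0, 1.784]
contact_force: [1.4, -5.0, 2.3]
opening: 0.705
grasp_force: 2.5
```

Call:
{"method": "carry_out", "body": {
  "targets": [
    {"dp": [4,0,0],"yaw": 0},
    {"dp": [8,0,0],"yaw": 0},
    {"dp": [12,0,0],"yaw": 0},
    {"dp": [16,0,0],"yaw": 0},
    {"dp": [20,-0.5,0],"yaw": 0},
    {"dp": [24,-0.5,0],"yaw": 0},
    {"dp": [28,-0.5,0],"yaw": 0},
    {"dp": [32,-1,0],"yaw": 0},
    {"dp": [36,-1,0],"yaw": 0},
    {"dp": [40,-1,0],"yaw": 0},
    {"dp": [44,-1,0],"yaw": 0}
  ]
}}

```text
clock: 7.95
eef_pos: [589.9, -110.4, 36.3]
tcp_rot: [3.142, 0.0, 1.784]
contact_force: [1.5, -5.8, 3.3]
opening: 0.704
grasp_force: 3.0
```

Run:
```python
from h import *
a=r.grab_frame("top");b=r.grab_frame("side");print(r.sense()["eef_pos"],r.sense()["contact_force"])
np.save("pics/s2.npy",b);np.save("pics/t2.npy",a)
a=cv2.resize(a[120:240,210:360,::-1],(400,320));b=cv2.resize(b[170:290,230:380,::-1],(400,320),interpolation=2)
cv2.imwrite("pics/c2.png",np.hstack([a,b]))
```

```text
[ 589.81977738 -110.05797993   36.27195791] [ 1.26082186 -2.07443459  1.93650628]
```

View pics/c2.png

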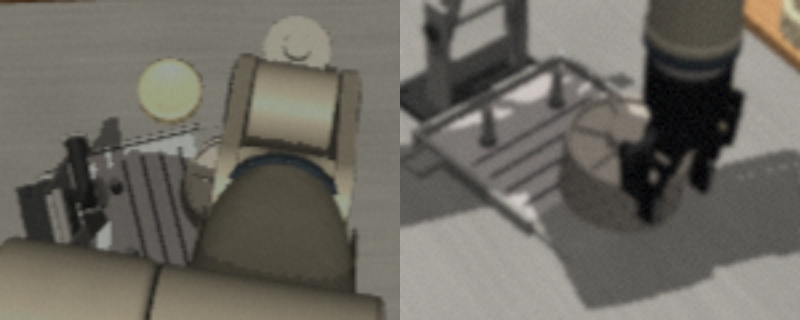

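The picture shows the mould riding on the ramp, roughly central between the rims, with the posts ahead of it. I'll carry on.

Call:
{"method": "carry_out", "body": {
  "targets": [
    {"dp": [4,0,0],"yaw": 0},
    {"dp": [8,0,0],"yaw": 0},
    {"dp": [12,-0.5,0],"yaw": 0},
    {"dp": [16,-0.5,0],"yaw": 0},
    {"dp": [20,-1,0],"yaw": 0},
    {"dp": [24,-1,0],"yaw": 0},
    {"dp": [28,-1,0],"yaw": 0},
    {"dp": [32,-1.5,0],"yaw": 0},
    {"dp": [36,-1.5,0],"yaw": 0},
    {"dp": [40,-2,0],"yaw": 0}
  ]
}}

```text
clock: 9.3
eef_pos: [579.0, -71.4, 35.9]
tcp_rot: [-3.141, -0.0, 1.784]
contact_force: [1.5, -1.3, -1.5]
opening: 0.706
grasp_force: 1.2
```

Call:
{"method": "carry_out", "body": {
  "targets": [
    {"dp": [4,0,0],"yaw": 0},
    {"dp": [8,0,0],"yaw": 0},
    {"dp": [12,0,0],"yaw": 0},
    {"dp": [16,0,0],"yaw": 0},
    {"dp": [20,0,0],"yaw": 0},
    {"dp": [24,0,0],"yaw": 0},
    {"dp": [28,0,0],"yaw": 0},
    {"dp": [32,0,0],"yaw": 0},
    {"dp": [36,0,0],"yaw": 0}
  ]
}}

```text
clock: 10.42
eef_pos: [571.9, -36.4, 36.3]
tcp_rot: [-3.142, -0.0, 1.784]
contact_force: [0.2, -2.2, -0.7]
opening: 0.705
grasp_force: 1.2
```

Now slowly toward the posts.

Call:
{"method": "carry_out", "body": {
  "targets": [
    {"dp": [1.5,0,0],"yaw": 0},
    {"dp": [3,0,0],"yaw": 0},
    {"dp": [4.5,0,0],"yaw": 0},
    {"dp": [6,0,0],"yaw": 0},
    {"dp": [7.5,0,0],"yaw": 0},
    {"dp": [9,0,0],"yaw": 0}
  ]
}}

```text
clock: 11.18
eef_pos: [570.0, -27.8, 36.3]
tcp_rot: [3.142, 0.0, 1.784]
contact_force: [-0.3, -2.0, -1.1]
opening: 0.709
grasp_force: 1.2
```

Call:
{"method": "carry_out", "body": {
  "targets": [
    {"dp": [1,0,0],"yaw": 0},
    {"dp": [2,0,0],"yaw": 0},
    {"dp": [3,0,0],"yaw": 0}
  ]
}}

```text
clock: 11.55
eef_pos: [569.4, -24.9, 36.3]
tcp_rot: [-3.142, -0.0, 1.784]
contact_force: [-0.9, -1.7, -1.1]
opening: 0.706
grasp_force: 1.2
```

Call:
{"method": "carry_out", "body": {
  "targets": [
    {"dp": [1,0,0],"yaw": 0},
    {"dp": [2,0,0],"yaw": 0},
    {"dp": [3,0,0],"yaw": 0}
  ]
}}

```text
clock: 11.92
eef_pos: [568.8, -22.0, 36.3]
tcp_rot: [3.142, 0.0, 1.784]
contact_force: [0.8, -2.5, -1.5]
opening: 0.706
grasp_force: 1.2
```

Call:
{"method": "carry_out", "body": {
  "targets": [
    {"dp": [0.7,0,0],"yaw": 0},
    {"dp": [1.4,0,0],"yaw": 0},
    {"dp": [2,0,0],"yaw": 0}
  ]
}}

```text
clock: 12.3
eef_pos: [568.3, -20.0, 36.3]
tcp_rot: [3.142, -0.0, 1.784]
contact_force: [-0.2, -3.1, -0.6]
opening: 0.705
grasp_force: 1.2
```

Call:
{"method": "carry_out", "body": {
  "targets": [
    {"dp": [0.7,0,0],"yaw": 0},
    {"dp": [1.4,0,0],"yaw": 0},
    {"dp": [2,0,0],"yaw": 0}
  ]
}}

```text
clock: 12.68
eef_pos: [567.9, -18.7, 36.3]
tcp_rot: [-3.141, 0.001, 1.785]
contact_force: [-0.5, -8.7, 0.4]
opening: 0.712
grasp_force: 4.2
```

Call:
{"method": "carry_out", "body": {
  "targets": [
    {"dp": [0.7,0,0],"yaw": 0},
    {"dp": [1.4,0,0],"yaw": 0},
    {"dp": [2,0,0],"yaw": 0}
  ]
}}

```text
clock: 13.05
eef_pos: [567.5, -18.2, 36.5]
tcp_rot: [-3.141, 0.003, 1.785]
contact_force: [-0.4, -18.9, 0.8]
opening: 0.706
grasp_force: 9.2
```

Call:
{"method": "carry_out", "body": {
  "targets": [
    {"dp": [-0.6,0,0],"yaw": 0},
    {"dp": [-0.8,-0.5,0],"yaw": 0},
    {"dp": [-0.8,-0.5,0],"yaw": 0}
  ]
}}

```text
clock: 13.42
eef_pos: [567.3, -18.3, 36.4]
tcp_rot: [-3.142, 0.001, 1.784]
contact_force: [-0.1, -10.7, -0.4]
opening: 0.704
grasp_force: 5.7
```

Run:
```python
from h import *
b=r.grab_frame("side");print(r.sense()["eef_pos"],r.sense()["contact_force"])
cv2.imwrite("pics/c3.png",cv2.resize(b[85:245,220:380,::-1],(600,600),interpolation=2))
```

```text
[567.29575088 -18.25898087  36.38562794] [  0.34206894 -10.58032674  -0.2068434 ]
```

View pics/c3.png

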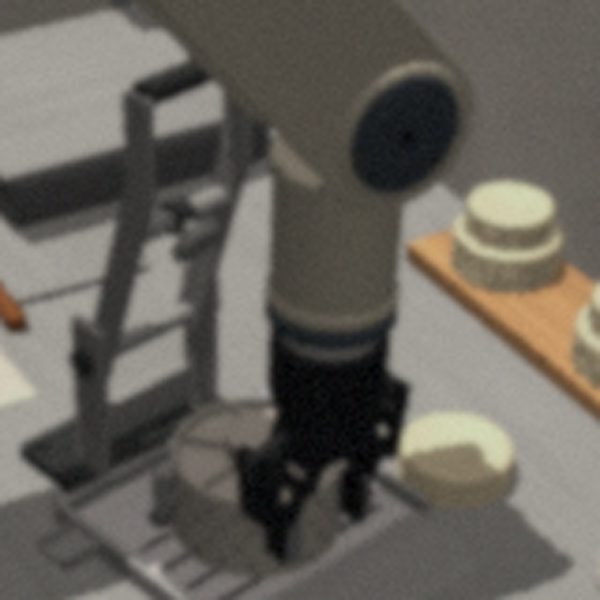

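The mould is in the tray against the posts, and the lever hasn't been touched. I'll withdraw and rise.

Call:
{"method": "carry_out", "body": {
  "targets": [
    {"dp": [-4,0,0],"yaw": 0},
    {"dp": [-15,0,0],"yaw": 0},
    {"dp": [-35,0,0],"yaw": 0},
    {"dp": [-60,0,-20],"yaw": 0},
    {"dp": [-80,0,-60],"yaw": 0},
    {"dp": [-90,0,-110],"yaw": 8},
    {"dp": [-90,0,-165],"yaw": 18},
    {"dp": [-90,0,-220],"yaw": 28},
    {"dp": [-90,0,-275],"yaw": 38},
    {"dp": [-90,0,-330],"yaw": 48},
    {"dp": [-90,0,-385],"yaw": 58},
    {"dp": [-90,0,-385],"yaw": 68}
  ],
  "fingers": 0.41
}}

```text
clock: 14.98
eef_pos: [587.9, -106.4, 426.9]
tcp_rot: [3.136, -0.006, 0.591]
contact_force: [0.3, 0.0, -0.3]
opening: 0.707
grasp_force: 0.0
```

Call:
{"method": "carry_out", "body": {
  "targets": [
    {"dp": [0,0,0],"yaw": 8},
    {"dp": [0,0,0],"yaw": 16},
    {"dp": [0,0,0],"yaw": 22},
    {"dp": [0,0,0],"yaw": 22}
  ]
}}

```text
clock: 15.48
eef_pos: [586.2, -105.9, 421.3]
tcp_rot: [-3.142, -0.0, 0.214]
contact_force: [0.4, 0.5, -0.6]
opening: 0.708
grasp_force: 0.0
```

Run:
```python
from h import *
print(r.sense()["eef_pos"],r.sense()["tcp_rot"],r.sense()["contact_force"],r.sense()["opening"],r.sense()["clock"],r.sense()["qpos"])
b=r.grab_frame("side");a=r.grab_frame("top")
cv2.imwrite("pics/c4.png",np.hstack([cv2.resize(a[140:260,210:330,::-1],(400,400),interpolation=2),cv2.resize(b[90:250,220:380,::-1],(400,400),interpolation=2)]))
```

```text
[ 586.20913133 -105.9089429   421.33207984] [-3.14156313e+00 -1.64548609e-05  2.13808233e-01] [ 0.4346901   0.46344883 -0.59069082] 0.7075976907614621 15.475 [-1.81276341e-01  1.89949414e-01  1.45682270e+00  3.36776299e-05
  1.49481671e+00  1.17570920e+00]
```

View pics/c4.png

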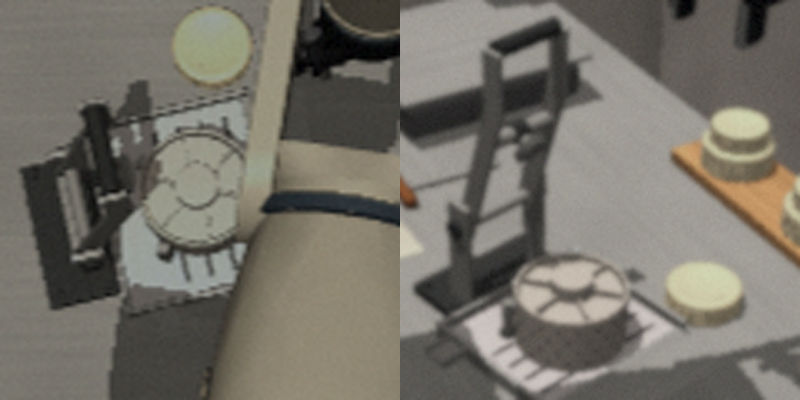

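The top crop shows the mould centred at (196,189) in the tray against the posts; the handle runs (95,108)–(112,190) there, and (495,52)–(558,25) in the side crop.

Run:
```python
from h import *
f=lambda v:np.round(v,1)
t=lambda x,y:(210+(x+.5)*.3-.5,140+(y+.5)*.3-.5)
s=lambda x,y:(220+(x-400+.5)*.4-.5,90+(y+.5)*.4-.5)
print("mould top",f(plane("top",t(196,189),73)), "side",f(plane("side",s(571,290),73)))
print("handle",tri(s(558,25),t(95,108)),tri(s(495,52),t(112,192)))
m=tri(s(527,38),t(103,149));print("mid",m)
```

```text
mould top [553.4  42.3  73. ] side [553.1  40.2  73. ]
handle (array([576.09595585, 114.91318642, 330.29693471]), np.float64(1.1703861131954614)) (array([503.30076508, 102.46148518, 326.59916315]), np.float64(0.991529113540122))
mid (array([540.24965044, 109.17127764, 328.44299504]), np.float64(0.3574220374580563))
```

Call:
{"method": "carry_out", "body": {
  "targets": [
    {"dp": [0,-50,0],"yaw": 0},
    {"dp": [0,-100,0],"yaw": 0},
    {"dp": [0,-150,0],"yaw": 0},
    {"dp": [0,-190,0],"yaw": 0},
    {"dp": [0,-219,0],"yaw": 0},
    {"dp": [0,-219,0],"yaw": 0},
    {"dp": [0,-219,30],"yaw": 0},
    {"dp": [0,-219,50],"yaw": 0},
    {"dp": [0,-219,60],"yaw": 0},
    {"dp": [0,-219,60],"yaw": 0}
  ]
}}

```text
clock: 16.82
eef_pos: [539.9, 108.3, 361.0]
tcp_rot: [3.141, 0.001, 0.213]
contact_force: [0.1, 0.4, 1.0]
opening: 0.708
grasp_force: 0.0
```

Run:
```python
from h import *
s=r.sense();print(s["eef_pos"],s["contact_force"],s["qpos"])
b=r.grab_frame("side")
cv2.imwrite("pics/c5.png",cv2.resize(b[60:180,210:330,::-1],(600,600),interpolation=2))
print(proj("side",[s["eef_pos"],[539.7,108.4,326]]))
```

```text
[539.87059404 108.30910461 360.97701081] [0.09917399 0.37356937 0.96342044] [ 1.95369349e-01  1.41032812e-01  1.64088017e+00 -1.70569894e-04
  1.36056373e+00  1.55272046e+00]
[[270.64353872  92.11155264]
 [270.53141354 106.03144186]]
```

View pics/c5.png

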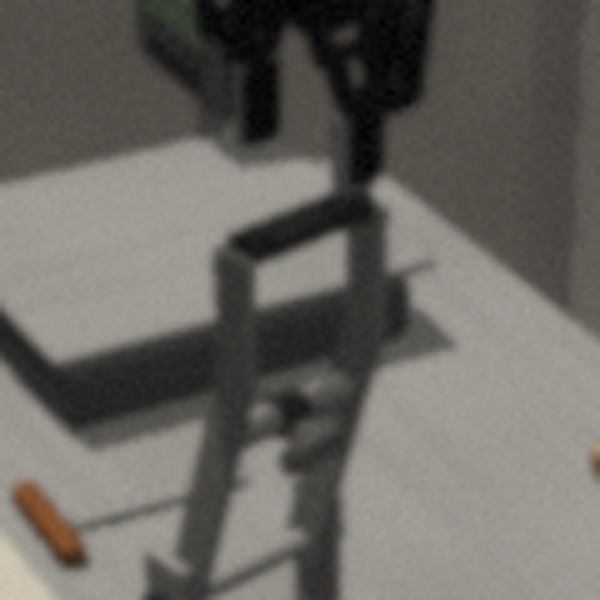

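The fingers (crop (260,120) and (365,160)) hang above and straddle the bar, whose middle is at crop (303,228), just where I predicted it. Down, then grip.

Call:
{"method": "carry_out", "body": {
  "targets": [
    {"dp": [0,0,15],"yaw": 0},
    {"dp": [0,0,30],"yaw": 0},
    {"dp": [0,0,40],"yaw": 0},
    {"dp": [0,0,45],"yaw": 0},
    {"dp": [0,0,45],"yaw": 0}
  ]
}}

```text
clock: 17.5
eef_pos: [539.7, 109.0, 316.0]
tcp_rot: [-3.142, 0.001, 0.214]
contact_force: [0.0, 0.5, -0.4]
opening: 0.707
grasp_force: 0.0
```

Call:
{"method": "carry_out", "body": {
  "targets": [
    {"dp": [0,0,0],"yaw": 0},
    {"dp": [0,0,0],"yaw": 0},
    {"dp": [0,0,0],"yaw": 0},
    {"dp": [0,0,0],"yaw": 0},
    {"dp": [0,0,0],"yaw": 0},
    {"dp": [0,0,0],"yaw": 0}
  ],
  "fingers": -1,
  "grip_force": 30
}}

```text
clock: 18.25
eef_pos: [540.0, 109.0, 316.7]
tcp_rot: [3.141, -0.001, 0.214]
contact_force: [-0.7, -0.3, 5.2]
opening: 0.199
grasp_force: 29.6
```

Run:
```python
import numpy as np
X=lambda q:115-220*np.cos(q)+20*np.sin(q);Z=lambda q:110+220*np.sin(q)+20*np.cos(q)
q0=1.267
def tab(qs,ref):
    for q in qs: print(round(q,3),round(X(ref)-X(q),1),round(Z(ref)-Z(q),1),end=" | ")
    print()
tab(np.arange(1.217,.7,-.05),q0)
tab(np.arange(.667,.2,-.05)[:10],.717)
tab(np.arange(.197,-.14,-.02),.217)
```

```text
1.217 10.7 2.6 | 1.167 21.3 5.7 | 1.117 31.7 9.4 | 1.067 42.0 13.6 | 1.017 52.0 18.3 | 0.967 61.7 23.5 | 0.917 71.2 29.1 | 0.867 80.4 35.2 | 0.817 89.3 41.8 | 0.767 97.8 48.8 | 0.717 106.0 56.3 | 
0.667 7.8 7.8 | 0.617 15.2 16.0 | 0.567 22.1 24.6 | 0.517 28.7 33.5 | 0.467 34.7 42.7 | 0.417 40.4 52.3 | 0.367 45.5 62.0 | 0.317 50.1 72.1 | 0.267 54.2 82.3 | 0.217 57.8 92.7 | 
0.197 1.3 4.2 | 0.177 2.5 8.5 | 0.157 3.6 12.7 | 0.137 4.7 17.0 | 0.117 5.6 21.4 | 0.097 6.5 25.7 | 0.077 7.3 30.0 | 0.057 8.0 34.4 | 0.037 8.6 38.8 | 0.017 9.1 43.2 | -0.003 9.5 47.6 | -0.023 9.9 52.0 | -0.043 10.1 56.4 | -0.063 10.3 60.8 | -0.083 10.4 65.2 | -0.103 10.4 69.6 | -0.123 10.3 74.0 |
```

Call:
{"method": "carry_out", "body": {
  "targets": [
    {"dp": [0,5,1.2],"yaw": 0},
    {"dp": [0,10.7,2.6],"yaw": 0},
    {"dp": [0,21.3,5.7],"yaw": 0},
    {"dp": [0,31.7,9.4],"yaw": 0},
    {"dp": [0,31.7,9.4],"yaw": 0}
  ]
}}

```text
clock: 18.88
eef_pos: [546.8, 76.7, 306.3]
tcp_rot: [3.14, 0.0, 0.213]
contact_force: [2.2, -1.7, -0.9]
opening: 0.199
grasp_force: 30.5
```

Call:
{"method": "carry_out", "body": {
  "targets": [
    {"dp": [0,10.3,4.2],"yaw": 0},
    {"dp": [0,20.3,8.9],"yaw": 0},
    {"dp": [0,30,14.1],"yaw": 0},
    {"dp": [0,39.5,19.7],"yaw": 0},
    {"dp": [0,48.7,25.8],"yaw": 0},
    {"dp": [0,57.6,32.4],"yaw": 0},
    {"dp": [0,66.1,39.4],"yaw": 0},
    {"dp": [0,74.3,46.9],"yaw": 0},
    {"dp": [0,74.3,46.9],"yaw": 0}
  ]
}}

```text
clock: 20.0
eef_pos: [562.2, 4.3, 259.1]
tcp_rot: [3.141, 0.001, 0.213]
contact_force: [-1.9, -4.6, -1.2]
opening: 0.197
grasp_force: 30.3
```

Call:
{"method": "carry_out", "body": {
  "targets": [
    {"dp": [0,7.8,7.8],"yaw": 0},
    {"dp": [0,15.2,16],"yaw": 0},
    {"dp": [0,22.1,24.6],"yaw": 0},
    {"dp": [0,28.7,33.5],"yaw": 0},
    {"dp": [0,34.7,42.7],"yaw": 0},
    {"dp": [0,40.4,52.3],"yaw": 0},
    {"dp": [0,45.5,62],"yaw": 0},
    {"dp": [0,50.1,72.1],"yaw": 0},
    {"dp": [0,54.2,82.3],"yaw": 0},
    {"dp": [0,57.8,92.7],"yaw": 0},
    {"dp": [0,57.8,92.7],"yaw": 0}
  ]
}}

```text
clock: 21.38
eef_pos: [574.8, -51.4, 166.3]
tcp_rot: [3.141, 0.0, 0.214]
contact_force: [-0.9, -2.5, -4.7]
opening: 0.199
grasp_force: 30.0
```

Call:
{"method": "carry_out", "body": {
  "targets": [
    {"dp": [0,0.6,2.1],"yaw": 0},
    {"dp": [0,1.3,4.2],"yaw": 0},
    {"dp": [0,1.9,6.3],"yaw": 0},
    {"dp": [0,2.5,8.5],"yaw": 0},
    {"dp": [0,3,10.6],"yaw": 0},
    {"dp": [0,3.6,12.7],"yaw": 0},
    {"dp": [0,4.1,14.8],"yaw": 0},
    {"dp": [0,4.7,17],"yaw": 0}
  ]
}}

```text
clock: 22.38
eef_pos: [575.7, -55.6, 150.1]
tcp_rot: [-3.141, -0.0, 0.214]
contact_force: [-1.8, -0.9, 0.6]
opening: 0.198
grasp_force: 30.8
```

Call:
{"method": "carry_out", "body": {
  "targets": [
    {"dp": [0,0.5,2.2],"yaw": 0},
    {"dp": [0,0.9,4.4],"yaw": 0},
    {"dp": [0,0.9,4.4],"yaw": 0}
  ]
}}

```text
clock: 22.75
eef_pos: [575.9, -56.6, 145.6]
tcp_rot: [3.141, -0.0, 0.214]
contact_force: [-0.3, -2.1, -5.3]
opening: 0.2
grasp_force: 30.3
```

Call:
{"method": "carry_out", "body": {
  "targets": [
    {"dp": [0,0.4,2.2],"yaw": 0},
    {"dp": [0,0.4,2.2],"yaw": 0},
    {"dp": [0,0.4,2.2],"yaw": 0}
  ]
}}

```text
clock: 23.12
eef_pos: [576.0, -57.0, 143.5]
tcp_rot: [3.141, -0.0, 0.214]
contact_force: [1.1, -1.6, -5.5]
opening: 0.198
grasp_force: 30.4
```

Call:
{"method": "carry_out", "body": {
  "targets": [
    {"dp": [0,0.4,2.2],"yaw": 0},
    {"dp": [0,0.4,2.2],"yaw": 0},
    {"dp": [0,0.4,2.2],"yaw": 0}
  ]
}}

```text
clock: 23.5
eef_pos: [576.1, -57.4, 141.4]
tcp_rot: [3.141, -0.0, 0.214]
contact_force: [0.6, -2.7, -4.0]
opening: 0.204
grasp_force: 30.6
```

Call:
{"method": "carry_out", "body": {
  "targets": [
    {"dp": [0,0.4,2.2],"yaw": 0},
    {"dp": [0,0.4,2.2],"yaw": 0},
    {"dp": [0,0.4,2.2],"yaw": 0}
  ]
}}

```text
clock: 23.88
eef_pos: [576.1, -57.8, 139.2]
tcp_rot: [3.141, -0.0, 0.214]
contact_force: [1.2, -2.5, -4.3]
opening: 0.198
grasp_force: 30.6
```

Call:
{"method": "carry_out", "body": {
  "targets": [
    {"dp": [0,0.3,2.2],"yaw": 0},
    {"dp": [0,0.3,2.2],"yaw": 0},
    {"dp": [0,0.3,2.2],"yaw": 0}
  ]
}}

```text
clock: 24.25
eef_pos: [576.2, -58.1, 137.0]
tcp_rot: [3.141, -0.0, 0.214]
contact_force: [2.0, -2.4, -4.3]
opening: 0.198
grasp_force: 30.7
```

Call:
{"method": "carry_out", "body": {
  "targets": [
    {"dp": [0,0.3,2.2],"yaw": 0},
    {"dp": [0,0.3,2.2],"yaw": 0},
    {"dp": [0,0.3,2.2],"yaw": 0}
  ]
}}

```text
clock: 24.62
eef_pos: [576.2, -58.4, 134.8]
tcp_rot: [3.141, -0.0, 0.214]
contact_force: [1.5, -4.6, -4.0]
opening: 0.2
grasp_force: 30.8
```

Call:
{"method": "carry_out", "body": {
  "targets": [
    {"dp": [0,0.3,2.2],"yaw": 0},
    {"dp": [0,0.3,2.2],"yaw": 0},
    {"dp": [0,0.3,2.2],"yaw": 0}
  ]
}}

```text
clock: 25.0
eef_pos: [576.3, -58.8, 132.6]
tcp_rot: [3.141, -0.0, 0.214]
contact_force: [1.9, -4.8, -2.8]
opening: 0.198
grasp_force: 31.0
```

Call:
{"method": "carry_out", "body": {
  "targets": [
    {"dp": [0,0.2,2],"yaw": 0},
    {"dp": [0,0.2,2],"yaw": 0},
    {"dp": [0,0.2,2],"yaw": 0}
  ]
}}

```text
clock: 25.38
eef_pos: [576.4, -59.0, 130.7]
tcp_rot: [3.141, -0.0, 0.214]
contact_force: [0.7, -3.9, -1.0]
opening: 0.194
grasp_force: 31.1
```

Call:
{"method": "carry_out", "body": {
  "targets": [
    {"dp": [0,0.2,2],"yaw": 0},
    {"dp": [0,0.2,2],"yaw": 0},
    {"dp": [0,0.2,2],"yaw": 0}
  ]
}}

```text
clock: 25.75
eef_pos: [576.5, -59.3, 128.8]
tcp_rot: [3.141, -0.0, 0.214]
contact_force: [0.7, -5.5, -1.2]
opening: 0.193
grasp_force: 31.3
```

Call:
{"method": "carry_out", "body": {
  "targets": [
    {"dp": [0,0.1,1.5],"yaw": 0},
    {"dp": [0,0.1,1.5],"yaw": 0},
    {"dp": [0,0.1,1.5],"yaw": 0},
    {"dp": [0,0.1,1.5],"yaw": 0}
  ]
}}

```text
clock: 26.25
eef_pos: [576.5, -59.4, 127.5]
tcp_rot: [3.141, -0.0, 0.214]
contact_force: [1.0, -5.9, 2.1]
opening: 0.197
grasp_force: 31.5
```

Call:
{"method": "carry_out", "body": {
  "targets": [
    {"dp": [0,0.1,1.5],"yaw": 0},
    {"dp": [0,0.1,1.5],"yaw": 0},
    {"dp": [0,0.1,1.5],"yaw": 0},
    {"dp": [0,0.1,1.5],"yaw": 0}
  ]
}}

```text
clock: 26.75
eef_pos: [576.5, -59.6, 126.1]
tcp_rot: [3.141, -0.0, 0.214]
contact_force: [0.3, -6.3, 3.1]
opening: 0.196
grasp_force: 31.7
```

Call:
{"method": "carry_out", "body": {
  "targets": [
    {"dp": [0,0,-0.5],"yaw": 0},
    {"dp": [0,0,-0.5],"yaw": 0},
    {"dp": [0,0,-0.5],"yaw": 0},
    {"dp": [0,0,-0.5],"yaw": 0},
    {"dp": [0,0,-0.5],"yaw": 0},
    {"dp": [0,0,-0.5],"yaw": 0}
  ],
  "fingers": 0.41
}}

```text
clock: 27.5
eef_pos: [576.3, -59.1, 126.2]
tcp_rot: [-3.142, 0.0, 0.214]
contact_force: [-0.6, 0.2, -0.7]
opening: 0.707
grasp_force: 0.0
```

Call:
{"method": "carry_out", "body": {
  "targets": [
    {"dp": [0,0,-8],"yaw": 0},
    {"dp": [0,0,-20],"yaw": 0},
    {"dp": [0,0,-40],"yaw": 0},
    {"dp": [0,0,-70],"yaw": 0},
    {"dp": [0,0,-110],"yaw": 0},
    {"dp": [0,0,-150],"yaw": 0},
    {"dp": [0,50,-190],"yaw": 0},
    {"dp": [0,100,-190],"yaw": 0},
    {"dp": [0,150,-190],"yaw": 0},
    {"dp": [0,200,-190],"yaw": 0},
    {"dp": [0,200,-190],"yaw": 0},
    {"dp": [0,200,-190],"yaw": 0}
  ]
}}

```text
clock: 29.0
eef_pos: [618.4, -254.3, 316.6]
tcp_rot: [-3.141, -0.0, 0.213]
contact_force: [-0.5, 0.0, -0.1]
opening: 0.706
grasp_force: 0.0
```

Run:
```python
from h import *
s=r.sense();print(s["eef_pos"],s["contact_force"],s["clock"])
b=r.grab_frame("side");a=r.grab_frame("top")
cv2.imwrite("pics/c6.png",np.hstack([cv2.resize(a[140:260,210:330,::-1],(400,400),interpolation=2),cv2.resize(b[130:250,220:340,::-1],(400,400),interpolation=2)]))
X=lambda q:115-220*np.cos(q)+20*np.sin(q);Z=lambda q:110+220*np.sin(q)+20*np.cos(q)
for q in(0.1,.05,.0):
    for n,(u,v) in(("top",(210,140)),("side",(220,130))):
        print(q,n,(proj(n,[[553.5-.203*X(q),41.8+.979*X(q),Z(q)]])[0]-[u,v])*400/120)
```

```text
[ 618.42902663 -254.32829276  316.58705776] [-0.46010897  0.00299945 -0.06083498] 29.0
0.1 top [296.28286089 147.15404734]
0.1 side [327.53476773 230.99427244]
0.05 top [297.97512911 149.15916501]
0.05 side [328.44379548 244.40587063]
0.0 top [299.08990649 151.28517363]
0.0 side [328.78696689 257.41112598]
```

View pics/c6.png

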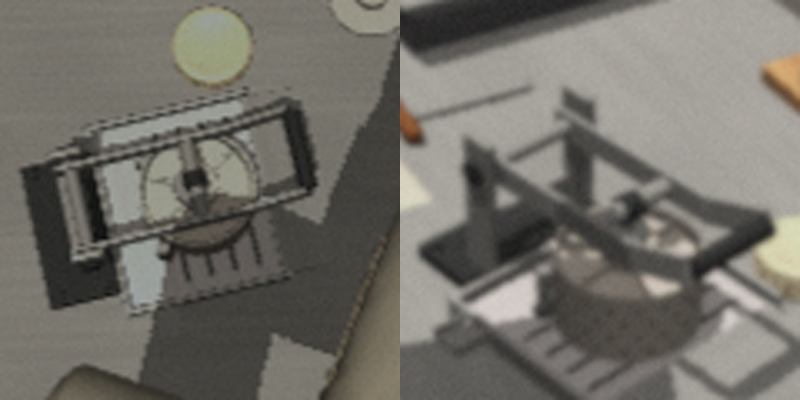

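The lever rests level with its foot on the follower. The handle at side crop (733,248) corresponds to q ≈ 0.03. The mould is still seated and the robot is clear.

```bash
python3 -c "
from rig import r
print(r.sign_off())"
```

```text
the job is handed in; nothing more can be done
None
```

The mould sits flat against both locating posts, the lever rests on the follower by its own weight (about 0.03 rad by camera), the robot is clear of everything, and the job was handed in at about 29 s; the hand-in returned no verdict, and one push on the mould briefly reached about 19 N against the 22 N limit.

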